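Rotate the canisters in a jeweller's gravity lane

ROBOT

A 7-joint arm with a two-finger parallel gripper is mounted at the origin on the work surface. World frame = base frame: x ahead of the robot, y to its left, z up, the work surface at z = 0. Lengths are in m, angles in rad, forces in N, time in s.
With the tool pointing down it reaches from about 0.4 to 0.875 m from the base axis. Payload 6.5 kg.
Tool frame: the origin (TCP) lies on the centre line of the jaws, within the pads' length; the fingertips stand 22 mm ahead of it and the grasp point (between the pads) lies 3 mm ahead of it; z points along the fingers, y is the line along which they close (so a half turn about z gives the same grasp; the last joint's range is limited). The gripper opens to 85 mm and grips with 20 to 120 N. Pads are 22 mm wide; open, the fingers measure 114 mm over their backs; the gripper's body (76 mm by 85 mm) begins 54 mm behind the grasp point. The pads swing forward as they close: fully open they stand 13 mm farther back than shut.
Start: joints at [1.204, 0.536, -0.004, 1.538, 0.003, 1.067, -0.071], TCP at [0.193, -0.621, 0.253] pointing down, gripper open.
Joint ranges: [-2.7, 2.7], [-0.37, 2.16], [-1.27, 1.26], [0.24, 2.4], [-1.31, 4.45], [0.19, 1.91], [-2.76, 2.76]. Speed limits (rad/s): [2.39, 2.39, 3.14, 3.14, 3.14, 3.14, 3.14].

INTERFACE

Orientations are given as a unit quaternion [w, x, y, z].
In Python, from plant import env gives the robot as it stands.
- The arm moves only by the tool servo_tool, never from a script. Its argument "commands" is a list of rows, each an object with "slide": the shift along the tool's x, y, z scaled (see below), a list of three; "dr": the turn, a rotation vector about the tool's x, y, z scaled (see below), a list of three; "grip": the opening, from -1 (shut) to 1 (fully open). In form: [{"slide": [tx, ty, tz], "dr": [ax, ay, az], "grip": grip}, ...]. A call has 1 to 12 rows; each row shifts and turns the commanded pose from where the row before left it, along the tool's axes as they then stand; what a row does not reach is not made up. The controller multiplies each number of a shift by 4 cm and each number of a turn by 45 degrees. A row lasts 1/12 s, in which the tool goes at most 41.7 mm and 7.16 degrees, less where a joint would pass 70% of its speed; a pose out of reach is approached as far as the arm can. A call with a number of a shift or a turn outside -1 to 1 is refused whole. A call with a gripper value outside its range is refused whole. The fingers move at their own pace and stop on an object; "newtons" is the grip in N (left out, the last holds). Time passes only in rows, so rows that do not move let the fingers close. It gives the time, the measured TCP pose, the force, the opening and the grip force at its end, in the units of the state.
- env.observe(): the state, without advancing time (a new reading comes with each control period).
- env.read_camera(name): name is "scene" or "side" or "wrist"; returns a dict with "frame" (420x560x3 uint8, red, green, blue), "z_map" (420x560 float32, m along the optical axis (not along the pixel's ray), 0 where there is no reading), "fx", "fy", "cx", "cy" (pixels), "extrinsics" (4x4, takes a point from world to camera coordinates); the wrist camera has in their place "hand_eye" (4x4, takes a point from camera to tool coordinates, whose origin is the TCP and whose axes are the flange's). Camera axes: x right, y up, looking along -z (the intrinsics and any distortion apply to the point x, -y, -z); pixel columns grow to the right and rows downward; lengths in m; the calibration is good to about 2 mm. A picture is of the moment at which its call begins: read the wrist's pose just before it.
- env.job_done(): hands the job in; it is judged then, once.
The state is a dict: "time_s": time; "joints": joint angles; "qd": joint speeds; "effort": joint torques, N m; "tool_pos": TCP position; "eef_rot": TCP orientation; "contact_force": force on the tool from outside, world axes, zero at the start; "moment": the same for the moment, N m; "opening": finger opening in m; "grasp_force": force on a finger pad.
Only numpy, scipy, OpenCV 4.12 (cv2) and the standard library are available. Lean on these libraries where they do the work, as an engineer would, in place of code of your own. Each camera call takes 0.05 s, during which the arm holds its last target. There are 200 camera calls.

TASK

Take the oldest canister, the green one at the low front end of the sloped lane, and lay it fully seated in the blue cradle so that it holds the red sensing pin down; the other two roll forward by themselves. Then load the new orange-capped canister from the cork tray into the lane behind them, and leave all of them resting there with their caps straddling the track; leave the rotary tool, the ring stick and the polish jar where they are.

Things in the scene. Friction and masses are not known exactly. Their poses are not given: they have to be found in the camera images.
- lane: Sloped lane fixed to the bench: foot 260 x 100 x 12 mm, aluminium track 36 mm wide, no side walls. Origin: centre of the foot's underside; x level from the low front end (nearer the robot) to the high, open back end, y across, z up. Track from x -121 to +104 mm rising 9 degrees; surface 69 mm high at x 0. A yellow lip, 14 mm above the track, closes the low end
- lane_front (a point): Centre of a canister resting against the lip, at lane coordinates (-93, 0, 79) mm; axes as the lane's. canister_1 starts here. Canisters lie across the track: the grey middle rolls on it, the caps hang over its sides, 5 mm below its surface, with 4 mm of play each way. Once the front one is taken the others roll down to the lip
- lane_middle (a point): Centre of the second canister in the queue, at lane coordinates (-34, 0, 89) mm; axes as the lane's. canister_2 starts here
- lane_back (a point): Centre of the third canister in the queue, at lane coordinates (26, 0, 98) mm; axes as the lane's. canister_3 starts here, and canister_new must end here. From a spot up to 15 mm farther up the slope it rolls down against the queue by itself
- cradle: Cradle fixed to the bench: foot 100 x 90 x 10 mm, blue V saddle (90 degrees) 70 mm wide in x, 36 mm long in y, 52 mm high overall. Origin: centre of the foot's underside, z up; the groove runs along y. A canister lies along y: its grey middle in the V, its caps beyond the saddle's ends with 4 mm of play each way
- cradle_seat (a point): Centre of a canister fully seated in the cradle, 62 mm above the bench straight over the cradle's origin; axes as the cradle's, y along the groove
- pin (a joint): Red spring sensing pin, 10 mm in diameter, upright in the middle of the V. 0 = up (its top 42.5 mm above the bench), grows as it is pushed down, at most 0.007 m; a seated canister holds it at about 0.0055. About 1 N pushes it down, so a canister's weight does it
- canister_1: Oldest canister, green caps, at the low front of the lane; 0.28 to 0.46 kg, lying on its side, shaped like a spool: 64 mm long, grey middle 50 mm in diameter and 44 mm long, a cap 60 mm in diameter and 10 mm thick at each end. Origin at its centre; y runs along its length, through the flat cap faces at y = +/-32 mm (it may have rolled about y: x and z point anywhere)
- canister_2: Second canister in the lane, green caps; size and axes as canister_1
- canister_3: Third canister in the lane, green caps; size and axes as canister_1
- canister_new: New canister, orange caps and a white band; size and axes as canister_1. It lies on the cork tray, its axis along the tray's y within a few degrees, its centre 36 mm above the bench
- tray: Cork tray fixed to the bench, 110 x 90 x 6 mm, with two wooden chocks 8 mm high and 40 mm long that keep the new canister from rolling. Origin at the centre of its underside, z up, chocks along y. Cradle and tray may change places
- rotary_tool: Bystander: a cordless rotary engraving tool lying on the bench, 180 x 44 x 40 mm, beige and black; origin under its middle
- ring_stick: Bystander: dark wooden ring stick with a gold ring, 145 x 26 x 29 mm, lying on the bench; origin under its middle
- polish_jar: Bystander: jar 60 mm in diameter and 65 mm high, standing on the bench; origin at the centre of its underside
There are look-alikes about, which are no part of the job. Leave any pink or purple look-alike of the canister_2 alone.

How it is judged:
By the outcome, as a careful person would: the job done as asked, in the order asked, and still so for the second after the job is handed in, with the robot touching nothing.
It also fails if it takes over 69 s, if anything falls off the work surface, if the arm or the gripper's body presses on something with over 40 N, if the wrist force passes 120 N, or if a joint passes its speed limit or range.

## Working session

There is one attempt and no reset: what is moved stays moved. The work goes in short steps, Python scripts to look and compute and a tool call to move; the robot and the scene stay as the last step left them, time stands still between calls to the robot, and variables do not carry over. Pictures are saved under pics/ and viewed, at most 10 in all, crops included, and the job is handed in when it is done.

Besides the shell and the picture viewer there is one more tool, called after "Call:" as name(argument=value, ...) on one line, values as JSON. servo_tool: Moves the arm, as the interface text tells. Shifts and turns lie within -1 to 1; 1 stands for 4 cm of shift or 45 degrees of turn. Its arguments: {"type":"object","properties":{"commands":{"type":"array"},"newtons":{"type":"number"}},"required":["commands"]}

```bash
mkdir -p pics; ls
python3 - <<'E'
from plant import env
import cv2,pickle
print(env.observe())
d={}
for n in ["scene","side"]:
    c=env.read_camera(n); d[n]=c
    print(n,{k:v for k,v in c.items() if k not in("frame","z_map")})
    cv2.imwrite(f"pics/{n}0.png",c["frame"][:,:,::-1])
pickle.dump(d,open("d0.pkl","wb"))
E
```

```text
pics
{'time_s': 0.0, 'joints': array([ 1.20378656,  0.53719227, -0.00443879,  1.53887042,  0.00260166,
        1.06729743, -0.0712124 ]), 'qd': array([ 0.00039774, -0.00306581, -0.00151264, -0.00018703, -0.00062158,
        0.00065818, -0.00069688]), 'effort': array([ 2.50400026e-04, -5.83411574e+01,  1.04845986e+00, -2.59103698e+01,
        1.22841558e-02,  9.45487409e-03, -2.34273392e-05]), 'tool_pos': array([ 0.19239908, -0.62024896,  0.2523972 ]), 'eef_rot': array([-8.58740332e-04,  9.88705577e-01,  1.49868298e-01, -1.96151527e-04]), 'contact_force': array([0.10512252, 0.1155429 , 0.41772186]), 'moment': array([-0.00611055, -0.04334792,  0.02980529]), 'grasp_force': 0.0, 'opening': 0.08533588114745652}
scene {'fx': 402.99230419999145, 'fy': 402.99230419999145, 'cx': 279.49931889954195, 'cy': 210.8948601234398, 'extrinsics': array([[ 0.25481613,  0.96698124,  0.00400273, -0.05227892],
       [-0.72867565,  0.18929405,  0.65817897,  0.3361712 ],
       [ 0.63568902, -0.17063131,  0.75285086, -1.40254856],
       [ 0.        ,  0.        ,  0.        ,  1.        ]])}
side {'fx': 535.8945574073075, 'fy': 535.8945574073075, 'cx': 284.0649995193669, 'cy': 215.3430378220786, 'extrinsics': array([[-0.97160762, -0.23657856,  0.00303597,  0.49463278],
       [ 0.13890461, -0.55998769,  0.81677371, -0.18006044],
       [-0.19153104,  0.79400527,  0.57695016, -1.29645928],
       [ 0.        ,  0.        ,  0.        ,  1.        ]])}
```

View pics/scene0.png

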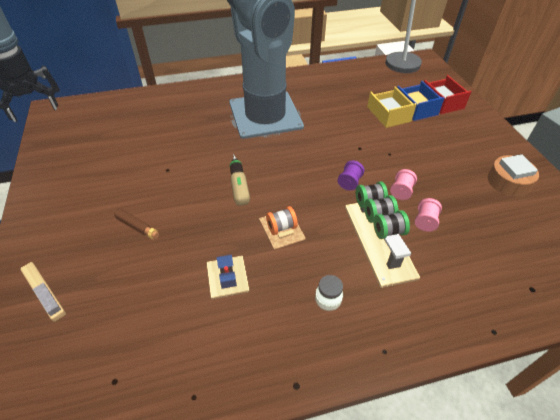

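View pics/side0.png

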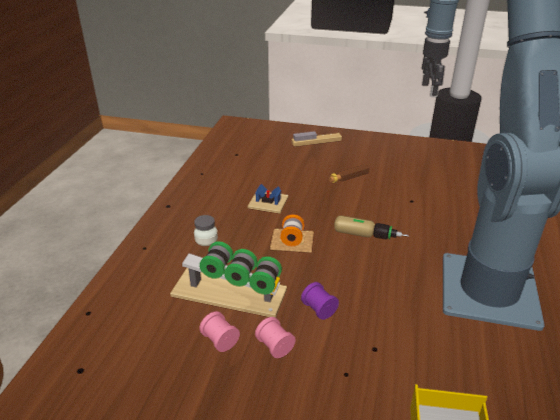

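The scene camera shows the three green canisters at (372,193), (381,208) and (392,224). The robot is at the top, so the front one is (372,193), which is (265,275) in the side view next to the yellow lip. The look-alikes are purple at (350,175) and pink at (404,183) and (428,214), all off the lane. The orange canister on its tray is at (282,221), the cradle at (228,272).

```bash
cat > h.py <<'E'
import numpy as np,cv2,pickle
def cloud(c):
    z=c["z_map"]; h,w=z.shape; v,u=np.mgrid[:h,:w]
    P=np.stack([(u-c["cx"])/c["fx"]*z,-(v-c["cy"])/c["fy"]*z,-z],-1)
    E=np.linalg.inv(c["extrinsics"]); W=P@E[:3,:3].T+E[:3,3]; W[z<=0]=np.nan
    return W
def hsv(c): return cv2.cvtColor(c["frame"],cv2.COLOR_RGB2HSV)
def ray(c,uv,zp):
    E=np.linalg.inv(c["extrinsics"]); d=E[:3,:3]@np.array([(uv[0]-c["cx"])/c["fx"],-(uv[1]-c["cy"])/c["fy"],-1]); o=E[:3,3]
    return o+d*(zp-o[2])/d[2]
E
python3 - <<'E'
from h import *
np.set_printoptions(precision=4,suppress=True)
d=pickle.load(open("d0.pkl","rb"))
R={"green":((45,90,30),(90,255,255)),"orange":((5,200,150),(14,255,255)),"blue":((108,120,40),(125,255,200)),"red":((0,180,120),(3,255,255))}
for n in d:
    c=d[n];W=cloud(c);H=hsv(c)
    for k,(a,b) in R.items():
        m=cv2.inRange(H,a,b)
        cnt,lab,st,ce=cv2.connectedComponentsWithStats(m)
        for i in range(1,cnt):
            if st[i,4]<25: continue
            p=W[lab==i]; p=p[~np.isnan(p[:,0])]
            if len(p)<10 or abs(np.median(p[:,2]))>.2: continue
            print(n,k,ce[i].round(1),st[i,4],"med",np.median(p,0),"lo",np.percentile(p,3,0),"hi",np.percentile(p,97,0))
    # light-wood foots: bench-level
for n,seeds in {"scene":[(365,235),(240,290),(270,240)],"side":[(190,292),(262,208),(280,246)]}.items():
    c=d[n];W=cloud(c)
    for s in seeds: print(n,s,hsv(c)[s[1],s[0]],W[s[1],s[0]])
v=[cv2.resize(d["scene"]["frame"][150:300,200:450],None,fx=3.2,fy=3.2,interpolation=cv2.INTER_CUBIC)]
cv2.imwrite("pics/crop1.png",v[0][:,:,::-1])
cv2.imwrite("pics/crop2.png",cv2.resize(d["side"]["frame"][170:350,165:365],None,fx=3.3,fy=3.3,interpolation=cv2.INTER_CUBIC)[:,:,::-1])
E
```

```text
scene green [234.8 161.5] 26 med [ 0.254  -0.149   0.0353] lo [ 0.2512 -0.164   0.0301] hi [ 0.2598 -0.1365  0.0395]
scene green [238.6 180.3] 26 med [ 0.3398 -0.1545  0.0408] lo [ 0.327  -0.1589  0.0383] hi [ 0.3556 -0.1492  0.0437]
scene green [396.3 207.5] 265 med [0.5981 0.1857 0.1116] lo [0.5074 0.1798 0.0899] hi [0.664  0.1927 0.1278]
scene green [371.8 211.2] 548 med [0.5886 0.1295 0.1034] lo [0.498  0.1257 0.0647] hi [0.6605 0.1367 0.1265]
scene blue [79.1 46.5] 6919 med [-0.7759 -0.6673 -0.0584] lo [-0.9632 -0.8908 -0.2669] hi [-0.7665 -0.4975  0.1401]
scene blue [43.2 81.2] 59 med [-0.7747 -0.8849 -0.1888] lo [-0.7851 -0.9031 -0.2143] hi [-0.7645 -0.8673 -0.1676]
scene blue [425.1 101.1] 705 med [0.1506 0.5496 0.0397] lo [0.0258 0.4817 0.0049] hi [0.1608 0.582  0.0674]
scene blue [221.  261.4] 26 med [ 0.6001 -0.247   0.044 ] lo [ 0.5935 -0.2521  0.0373] hi [ 0.6063 -0.2398  0.0499]
scene red [455.8 100.1] 412 med [0.1431 0.6521 0.0397] lo [0.0519 0.6008 0.0033] hi [0.1498 0.6912 0.068 ]
scene red [436.4  83. ] 80 med [0.018  0.6426 0.0372] lo [0.0109 0.5853 0.0236] hi [0.0
[... 214 characters left out ...]
 ] hi [0.6545 0.1468 0.1261]
side green [237.1 274.3] 1155 med [0.5702 0.1922 0.0943] lo [0.4915 0.1841 0.0584] hi [0.6525 0.197  0.124 ]
side blue [259.9 192.2] 88 med [ 0.6388 -0.2257  0.0397] lo [ 0.6279 -0.2508  0.0169] hi [ 0.6488 -0.2172  0.0508]
side blue [275.2 194.6] 82 med [ 0.59   -0.2232  0.0396] lo [ 0.5822 -0.248   0.0157] hi [ 0.6043 -0.2145  0.0509]
scene (365, 235) [ 27  46 254] [0.5917 0.1257 0.0139]
scene (240, 290) [ 23  76 243] [ 0.6676 -0.2163  0.0126]
scene (270, 240) [ 16 109 203] [ 0.5396 -0.1134  0.0056]
side (190, 292) [ 19  96 209] [0.6914 0.1926 0.0127]
side (262, 208) [ 20  90 199] [ 0.6234 -0.1965  0.006 ]
side (280, 246) [ 16 131 179] [ 0.5293 -0.0372  0.0052]
```

View pics/crop1.png

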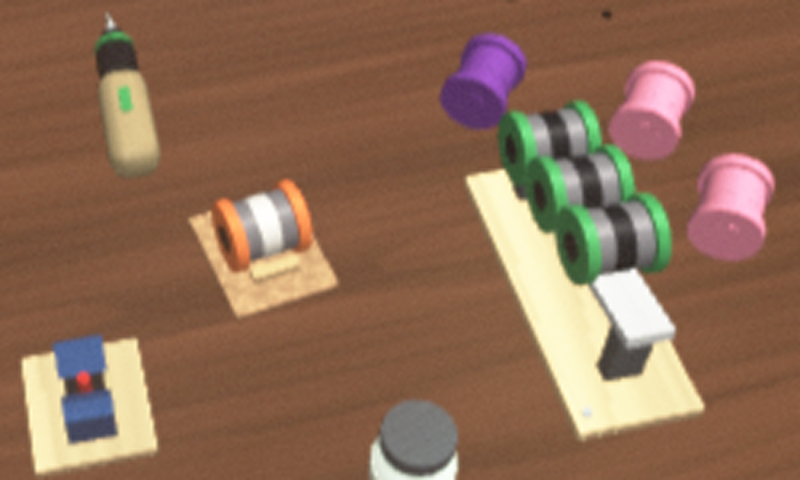

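View pics/crop2.png

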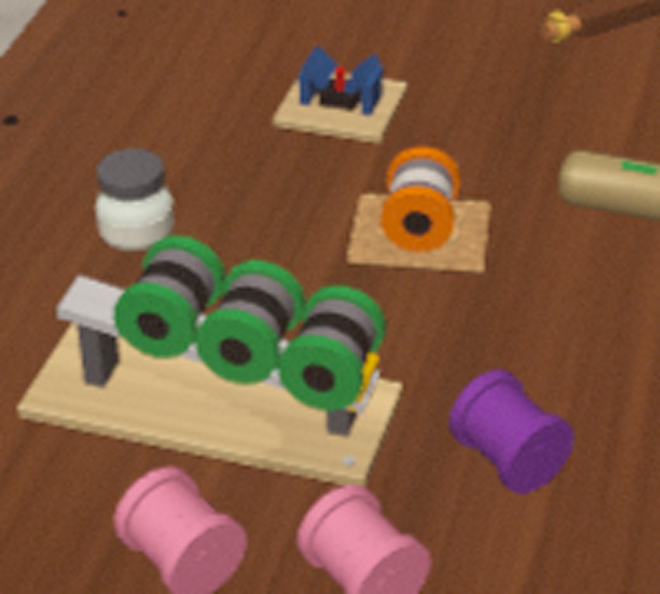

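The crops confirm it: canister_1 is the green one beside the yellow lip (side crop (320,375)). The orange canister has a white band, the cradle is the blue V with the red pin, and the pink and purple spools lie on the bench. Next come the exact poses.

```bash
cat > m.py <<'E'
from h import *
np.set_printoptions(precision=4,suppress=True)
def rect(d,lo,hi,z0,z1,vmin=120):
    ps=[]
    for n in d:
        W=cloud(d[n]);H=hsv(d[n])
        m=(W[...,0]>lo[0])&(W[...,0]<hi[0])&(W[...,1]>lo[1])&(W[...,1]<hi[1])&(W[...,2]>z0)&(W[...,2]<z1)&(H[...,2]>vmin)
        m=cv2.morphologyEx(m.astype(np.uint8),cv2.MORPH_OPEN,np.ones((2,2)))>0
        ps.append(W[m][:,:2]); 
        r=cv2.minAreaRect((ps[-1]*1000).astype(np.float32)); print("  ",n,len(ps[-1]),np.round(r[0],1),np.round(r[1],1),round(r[2],1))
    r=cv2.minAreaRect((np.vstack(ps)*1000).astype(np.float32)); print("  both",np.round(r[0],1),np.round(r[1],1),round(r[2],1))
def can(d,n,lo,hi,a,b,cut):
    W=cloud(d[n]);m=cv2.inRange(hsv(d[n]),a,b)>0
    P=W[m]; P=P[((P>lo)&(P<hi)).all(1)]; return P
if __name__=="__main__":
    d=pickle.load(open("d0.pkl","rb"))
    print("lane");rect(d,(.40,.06),(.76,.27),.009,.016,140)
    print("cradle");rect(d,(.53,-.31),(.72,-.15),.007,.014,140)
    print("tray");rect(d,(.42,-.18),(.60,.0),.003,.009,140)
    c=d["side"];W=cloud(c);H=hsv(c)
    m=cv2.inRange(H,(45,90,30),(90,255,255))>0
    P=W[m];P=P[(P[:,1]>.175)&(P[:,2]>.03)]; 
    k=np.ones(len(P),bool)
    for _ in range(6):
        A=np.c_[P[:,0],P[:,2],np.ones(len(P))];s=np.linalg.lstsq(A[k],P[k,1],rcond=None)[0];r=P[:,1]-A@s;k=abs(r)<.002
    print("green right face y=ax+bz+c",s,k.sum(),"yaw deg",np.degrees(np.arctan(s[0])))
    m=cv2.inRange(H,(4,180,120),(18,255,255))>0
    P=W[m];P=P[(P[:,1]>-.2)&(P[:,1]<.02)&(P[:,2]>.012)&(P[:,0]>.42)&(P[:,0]<.6)]
    print("orange",len(P),np.percentile(P,[2,50,98],axis=0))
    for n in d:
        W=cloud(d[n]);H=hsv(d[n])
        for nm,lo,hi in [("new",(.42,-.18,.012),(.6,0,.1)),("can",(.4,.1,.085),(.72,.21,.15)),("saddle",(.53,-.31,.025),(.72,-.15,.07))]:
            q=((W>lo)&(W<hi)).all(-1);Q=W[q];
            r=cv2.minAreaRect((Q[:,:2]*1000).astype(np.float32));print(n,nm,len(Q),np.round(r[0],1),np.round(r[1],1),round(r[2],1),Q.min(0),Q.max(0))
        # dark hubs in y-facing face
        q=(H[...,2]<70)&(W[...,0]>.42)&(W[...,0]<.72)&(((W[...,1]>.18)&(W[...,1]<.21)&(W[...,2]>.05))|((W[...,1]>-.18)&(W[...,1]<.0)&(W[...,2]>.015)))
        cnt,lab,st,ce=cv2.connectedComponentsWithStats(q.astype(np.uint8))
        for i in range(1,cnt):
            if st[i,4]>15: print(n,"hub",ce[i],st[i,4],W[lab==i].mean(0))
        q=cv2.inRange(H,(0,150,100),(4,255,255))>0; q&=(W[...,0]>.55)&(W[...,0]<.68)&(W[...,1]<-.15)&(W[...,1]>-.3)
        print(n,"pin",q.sum(),W[q].mean(0),W[q].max(0) if q.sum() else 0)
E
python3 m.py
```

```text
lane
   scene 1862 [625.5 215.2] [ 83.7 303.5] 55.8
   side 1813 [586.6 201. ] [275.1  99.2] 21.1
  both [585.2 221.3] [277.3 157.1] 17.3
cradle
   scene 901 [ 619.3 -236.5] [90.6 98.9] 88.2
   side 173 [ 612.4 -228.2] [80.3 94.3] 88.4
  both [ 618.2 -235.8] [ 92.1 104. ] 86.4
tray
   scene 473 [510.1 -70. ] [113.4  87. ] 12.8
   side 378 [495.3 -68.1] [107.9  84.9] 14.4
  both [505. -68.] [120.7  88.9] 10.4
green right face y=ax+bz+c [-0.0293 -0.0106  0.2102] 778 yaw deg -1.681095100992083
orange 368 [[ 0.4754 -0.1056  0.0136]
 [ 0.5005 -0.0456  0.0466]
 [ 0.5316 -0.0379  0.065 ]]
scene new 652 [510.1 -75.1] [61.1 65.5] 6.2 [ 0.479  -0.1106  0.012 ] [ 0.5418 -0.0398  0.0688]
scene can 1723 [600.9 159.3] [ 66.3 222.6] 87.8 [0.4885 0.1245 0.0851] [0.7123 0.196  0.1309]
scene saddle 399 [ 620.  -238.8] [35.9 68.7] 87.8 [ 0.586  -0.2579  0.0252] [ 0.6545 -0.2201  0.0548]
scene pin 18 [ 0.6211 -0.2386  0.0403] [ 0.6247 -0.2341  0.0462]
side new 597 [502.8 -73. ] [60.4 71.9] 7.9 [ 0.4713 -0.1114  0.012 ] [ 0.5376 -0.0353  0.0668]
side can 2005 [594.8 161.2] [ 71.5 223.8] 87.5 [0.4828 0.1245 0.085 ] [0.7073 0.199  0.1312]
side saddle 221 [ 615.  -236.9] [47.5 68.1] 89.4 [ 0.5809 -0.2608  0.025 ] [ 0.6491 -0.2133  0.0535]
side hub [291. 237.] 31 [ 0.501  -0.0433  0.036 ]
side hub [210.8846 268.0577] 52 [0.633  0.1906 0.0977]
side hub [235.6731 276.0192] 52 [0.5742 0.1926 0.0881]
side hub [261.1132 284.0566] 53 [0.5145 0.195  0.0791]
side pin 18 [ 0.6177 -0.2365  0.0305] [ 0.6249 -0.2285  0.0427]
```

```bash
cat > go.py <<'E'
import sys,numpy as np
from plant import env
from scipy.spatial.transform import Rotation as R
# usage: go.py x y z yaw  -> total shift in tool units after the turn, and turn in units
def go(x,y,z,yaw):
    o=env.observe(); q=o["eef_rot"]; M=R.from_quat([q[1],q[2],q[3],q[0]]).as_matrix()
    c,s=np.cos(np.radians(yaw)),np.sin(np.radians(yaw))
    T=np.array([[c,s,0],[s,-c,0],[0,0,-1]]).T
    rv=R.from_matrix(M.T@T).as_rotvec(); d=np.array([x,y,z])-o["tool_pos"]
    print("turn units",(rv/np.radians(45)).round(3)," shift units after turn",(T.T@d/.04).round(2)," rows>=",np.ceil(max(np.linalg.norm(d)/.04,np.degrees(np.linalg.norm(rv))/7)),"now",o["tool_pos"].round(4),"t",round(o["time_s"],2))
if __name__=="__main__": go(*map(float,sys.argv[1:]))
E
python3 go.py .50 -.074 .27 -2.2
python3 - <<'E'
from m import *
from plant import env
c=env.read_camera("wrist");print({k:v for k,v in c.items() if k not in("frame","z_map")})
d=pickle.load(open("d0.pkl","rb"))
for n in d:
    W=cloud(d[n]);H=hsv(d[n])
    for nm,a,b in[("purple",(128,80,40),(150,255,255)),("pink",(160,50,120),(178,255,255))]:
        m=cv2.inRange(H,a,b);cnt,lab,st,ce=cv2.connectedComponentsWithStats(m)
        for i in range(1,cnt):
            if st[i,4]>100: print(n,nm,ce[i],np.nanmin(W[lab==i],0),np.nanmax(W[lab==i],0))
E
```

```text
turn units [-0.002  0.     0.432]  shift units after turn [  7.16 -13.94  -0.44]  rows>= 16.0 now [ 0.1924 -0.6203  0.2525] t 0.1
{'fx': 338.75451017356875, 'fy': 338.75451017356875, 'cx': 275.1622953539228, 'cy': 210.95751242341078, 'hand_eye': array([[-0.0002,  0.9461,  0.3238,  0.0821],
       [ 1.    ,  0.0001,  0.0002,  0.0002],
       [ 0.0001,  0.3238, -0.9461, -0.121 ],
       [ 0.    ,  0.    ,  0.    ,  1.    ]])}
scene purple [350.7157 174.9196] [0.3519 0.1221 0.0013] [0.4307 0.2018 0.063 ]
scene pink [403.5813 183.9541] [ 0.4238  0.2513 -0.0014] [0.5044 0.3497 0.0627]
scene pink [428.0821 214.2597] [ 0.5341  0.2633 -0.0043] [0.6223 0.3823 0.0625]
side purple [319.3644 300.135 ] [ 0.345   0.0833 -0.0045] [0.4352 0.2067 0.0646]
side pink [219.1788 331.1429] [ 0.5344  0.2293 -0.004 ] [0.6375 0.3505 0.0617]
side pink [274.6538 337.003 ] [ 0.4157  0.2133 -0.0038] [0.5114 0.339  0.0631]
```

Call:
servo_tool(commands=[{"slide":[0,0,0],"dr":[0,0,0.144],"grip":1},{"slide":[0,0,0],"dr":[0,0,0.144],"grip":1},{"slide":[0,0,0],"dr":[0,0,0.144],"grip":1},{"slide":[0.45,-0.87,0],"dr":[0,0,0],"grip":1},{"slide":[0.45,-0.87,0],"dr":[0,0,0],"grip":1},{"slide":[0.45,-0.87,0],"dr":[0,0,0],"grip":1},{"slide":[0.45,-0.87,0],"dr":[0,0,0],"grip":1},{"slide":[0.45,-0.87,0],"dr":[0,0,0],"grip":1},{"slide":[0.45,-0.87,0],"dr":[0,0,0],"grip":1},{"slide":[0.45,-0.87,0],"dr":[0,0,0],"grip":1},{"slide":[0.45,-0.87,0],"dr":[0,0,0],"grip":1},{"slide":[0.45,-0.87,0],"dr":[0,0,0],"grip":1}])

```text
time_s: 1.15
tool_pos: [0.3669, -0.3123, 0.2533]
eef_rot: [0.0, 1.0, -0.019, -0.0]
contact_force: [0.9, -0.1, 0.0]
opening: 0.0856
grasp_force: 0.0
```

Call:
servo_tool(commands=[{"slide":[0.45,-0.87,0],"dr":[0,0,0],"grip":1},{"slide":[0.45,-0.87,0],"dr":[0,0,0],"grip":1},{"slide":[0.45,-0.87,0],"dr":[0,0,0],"grip":1},{"slide":[0.45,-0.87,0],"dr":[0,0,0],"grip":1},{"slide":[0.45,-0.87,0],"dr":[0,0,0],"grip":1},{"slide":[0.45,-0.87,0],"dr":[0,0,0],"grip":1},{"slide":[0.3,-0.5,0],"dr":[0,0,0],"grip":1},{"slide":[0,0,0],"dr":[0,0,0],"grip":1},{"slide":[0,0,0],"dr":[0,0,0],"grip":1}])

```text
time_s: 1.9
tool_pos: [0.4955, -0.0888, 0.253]
eef_rot: [-0.0, 1.0, -0.018, -0.0]
contact_force: [-0.1, -0.3, -0.6]
opening: 0.0853
grasp_force: 0.0
```

```bash
cat > wr.py <<'E'
from m import *
from plant import env
from scipy.spatial.transform import Rotation as R
def wrist(name):
    o=env.observe(); c=dict(env.read_camera("wrist")); q=o["eef_rot"]
    T=np.eye(4);T[:3,:3]=R.from_quat([q[1],q[2],q[3],q[0]]).as_matrix();T[:3,3]=o["tool_pos"]
    c["extrinsics"]=np.linalg.inv(T@c["hand_eye"]); pickle.dump(c,open(name+".pkl","wb"))
    cv2.imwrite(f"pics/{name}.png",c["frame"][:,:,::-1]); return o,c
def caps(c,a,b,lo,hi):
    """Cap points -> axis yaw and centre (xy rect of upper points)"""
    W=cloud(c);m=cv2.inRange(hsv(c),a,b)>0
    m&=((W>lo)&(W<hi)).all(-1); P=W[m]; r=cv2.minAreaRect((P[:,:2]*1000).astype(np.float32))
    print("pts",len(P),"rect",np.round(r[0],1),np.round(r[1],1),round(r[2],1),"zmax",np.percentile(P[:,2],98)); return P
E
python3 - <<'E'
from wr import *
o,c=wrist("w1"); print(o["tool_pos"],o["eef_rot"],o["time_s"])
caps(c,(4,150,100),(18,255,255),(.42,-.18,.03),(.6,.02,.09))
caps(c,(45,90,30),(90,255,255),(.44,.1,.06),(.72,.23,.15))
E
```

```text
[ 0.4955 -0.0888  0.253 ] [-0.0001  0.9998 -0.0177 -0.0002] 1.9
pts 1113 rect [505.9 -76.8] [58.3 63.9] 8.0 zmax 0.06664014108018494
pts 3867 rect [559.8 133.9] [ 17.8 152.9] 86.9 zmax 0.10865232093584147
```

View pics/w1.png

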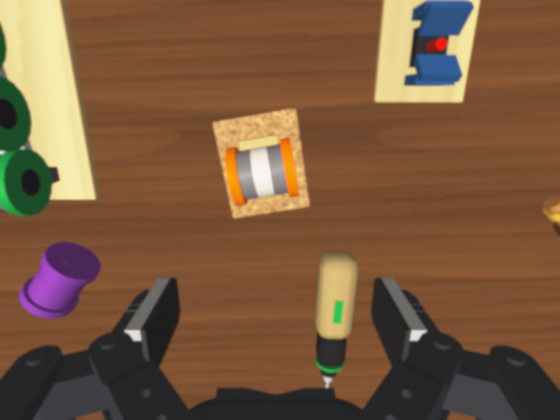

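The orange canister is at (262,172), turned about 8°. The cradle is at (440,45) and the lane is on the left. I'm moving above canister_1 to refine its position.

```bash
python3 go.py .510 .160 .21 -2.2
```

```text
turn units [0.001 0.001 0.   ]  shift units after turn [ 0.14 -6.27  1.07]  rows>= 7.0 now [ 0.4948 -0.0904  0.253 ] t 1.95
```

Call:
servo_tool(commands=[{"slide":[0.02,-0.9,0.15],"dr":[0,0,0],"grip":1},{"slide":[0.02,-0.9,0.15],"dr":[0,0,0],"grip":1},{"slide":[0.02,-0.9,0.15],"dr":[0,0,0],"grip":1},{"slide":[0.02,-0.9,0.15],"dr":[0,0,0],"grip":1},{"slide":[0.02,-0.9,0.15],"dr":[0,0,0],"grip":1},{"slide":[0.02,-0.9,0.15],"dr":[0,0,0],"grip":1},{"slide":[0.02,-0.87,0.15],"dr":[0,0,0],"grip":1},{"slide":[0,0,0],"dr":[0,0,0],"grip":1},{"slide":[0,0,0],"dr":[0,0,0],"grip":1},{"slide":[0,0,0],"dr":[0,0,0],"grip":1}])

```text
time_s: 2.78
tool_pos: [0.5106, 0.158, 0.2111]
eef_rot: [0.001, 1.0, -0.02, -0.0]
contact_force: [1.1, 0.2, 0.2]
opening: 0.0852
grasp_force: 0.0
```

Run:
```python
from wr import *
o,c=wrist("w2"); print(o["tool_pos"],o["time_s"])
P=caps(c,(45,90,30),(90,255,255),(.44,.1,.06),(.72,.23,.15))
W=cloud(c); m=cv2.inRange(hsv(c),(45,90,30),(90,255,255)); cnt,lab,st,ce=cv2.connectedComponentsWithStats(m)
for i in range(1,cnt):
    if st[i,4]>60:
        Q=W[lab==i]; print(ce[i],st[i],np.nanpercentile(Q,[1,50,99],axis=0).tolist())
# canister 1 by x-range
# top ridge of each cap: highest z points
for s in (P[:,1]<.16,P[:,1]>.16):
    Q=P[s]; xb=np.arange(.48,.72,.006); print([(round(x,3),round(Q[(Q[:,0]>=x)&(Q[:,0]<x+.006),2].max(initial=0),4)) for x in xb])
    k=Q[:,2]>.085; print(np.percentile(Q[k,1],[2,50,98]))
```

```text
[0.5106 0.158  0.2111] 2.7833
pts 7699 rect [563.1 159.5] [ 64.1 155.5] 88.1 zmax 0.12870469781502214
[224.5976 113.5112] [ 206    0   37  242 3971] [[0.4913084528469484, 0.17929565148381443, 0.0010524216751787857], [0.5843159365056834, 0.18550370796180468, 0.11563644586582471], [0.6409397011009151, 0.21037876727382473, 0.12902069363018653]]
[311.2583 114.0994] [ 298    0   29  242 3833] [[0.4896486739952281, 0.12568333317790084, 0.0895495646161002], [0.582110843719479, 0.13226160464563014, 0.11571426502626231], [0.6384101651959709, 0.13903477223255997, 0.12904461328693276]]
[(np.float64(0.48), np.float64(0.0834)), (np.float64(0.486), np.float64(0.1011)), (np.float64(0.492), np.float64(0.1061)), (np.float64(0.498), np.float64(0.1095)), (np.float64(0.504), np.float64(0.1102)), (np.float64(0.51), np.float64(0.1108)), (np.float64(0.516), np.float64(0.1104)), (np.float64(0.522), np.float64(0.1086)), (np.float64(0.528), np.float64(0.1062)), (np.float64(0.534), np.float64(0.1016)), (np.float64(0.54), np.float64(0.1039)), (np.float64(0.546), np.float64(0.112)), (np.float64(0.552), np.float6
[... 2004 characters left out ...]
, np.float64(0.1256)), (np.float64(0.618), np.float64(0.1284)), (np.float64(0.624), np.float64(0.1298)), (np.float64(0.63), np.float64(0.1306)), (np.float64(0.636), np.float64(0.1302)), (np.float64(0.642), np.float64(0.0)), (np.float64(0.648), np.float64(0.0)), (np.float64(0.654), np.float64(0.0)), (np.float64(0.66), np.float64(0.0)), (np.float64(0.666), np.float64(0.0)), (np.float64(0.672), np.float64(0.0)), (np.float64(0.678), np.float64(0.0)), (np.float64(0.684), np.float64(0.0)), (np.float64(0.69), np.float64(0.0)), (np.float64(0.696), np.float64(0.0)), (np.float64(0.702), np.float64(0.0)), (np.float64(0.708), np.float64(0.0)), (np.float64(0.714), np.float64(0.0))]
[0.1796 0.1855 0.1919]
```

View pics/w2.png

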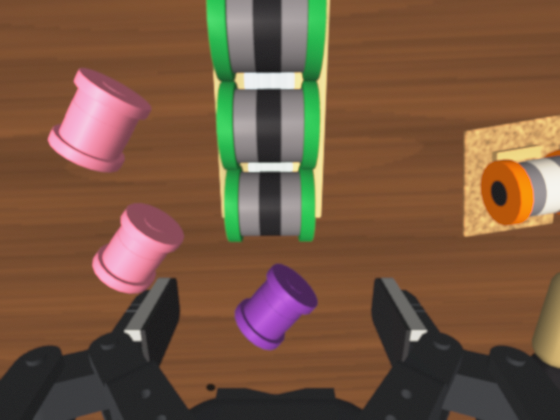

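```bash
python3 - <<'E'
from wr import *
for f in ("w2.pkl","d0.pkl"):
    d=pickle.load(open(f,"rb")); d={"w":d} if f[0]=="w" else d
    for n,c in d.items():
        W=cloud(c);m=cv2.inRange(hsv(c),(155,40,100),(179,255,255))>0
        m=cv2.erode(m.astype(np.uint8),np.ones((3,3)))>0
        for x0,x1 in((.49,.5),(.5,.51),(.51,.52),(.52,.535)):
            Q=W[m&(W[...,0]>x0)&(W[...,0]<x1)&(W[...,2]>.04)&(W[...,1]>.19)]; print(n,x0,len(Q),Q[:,1].min() if len(Q) else None)
E
python3 go.py .514 .161 .081 -2.0
```

```text
w 0.49 202 0.2801148593864241
w 0.5 0 None
w 0.51 0 None
w 0.52 0 None
scene 0.49 30 0.27775808346057806
scene 0.5 2 0.2925257926266256
scene 0.51 0 None
scene 0.52 0 None
side 0.49 19 0.289111162080951
side 0.5 0 None
side 0.51 0 None
side 0.52 0 None
turn units [ 0.002  0.    -0.009]  shift units after turn [ 0.08 -0.09  3.25]  rows>= 4.0 now [0.5107 0.1577 0.2112] t 2.83
```

Clear. I'll descend and grip.

Call:
servo_tool(commands=[{"slide":[0.08,-0.09,0.5],"dr":[0,0,0],"grip":1},{"slide":[0,0,0.6],"dr":[0,0,0],"grip":1},{"slide":[0,0,0.6],"dr":[0,0,0],"grip":1},{"slide":[0,0,0.6],"dr":[0,0,0],"grip":1},{"slide":[0,0,0.5],"dr":[0,0,0],"grip":1},{"slide":[0,0,0.45],"dr":[0,0,0],"grip":1},{"slide":[0,0,0],"dr":[0,0,0],"grip":1},{"slide":[0,0,0],"dr":[0,0,0],"grip":1}])

```text
time_s: 3.5
tool_pos: [0.5136, 0.1618, 0.0811]
eef_rot: [0.001, 1.0, -0.02, -0.001]
contact_force: [0.1, -0.3, 0.3]
opening: 0.0853
grasp_force: 0.0
```

Call:
servo_tool(commands=[{"slide":[0,0,0],"dr":[0,0,0],"grip":0.2},{"slide":[0,0,0],"dr":[0,0,0],"grip":0.2},{"slide":[0,0,0],"dr":[0,0,0],"grip":0.2},{"slide":[0,0,0],"dr":[0,0,0],"grip":0.2},{"slide":[0,0,0],"dr":[0,0,0],"grip":0.2},{"slide":[0,0,0],"dr":[0,0,0],"grip":0.2}], newtons=50)

```text
time_s: 4.0
tool_pos: [0.5149, 0.1634, 0.0829]
eef_rot: [0.0, 1.0, -0.02, 0.001]
contact_force: [-0.7, -2.5, 7.7]
opening: 0.0633
grasp_force: 54.3
```

Call:
servo_tool(commands=[{"slide":[0,0,-0.2],"dr":[0,0,0],"grip":0.2},{"slide":[0,0,-0.4],"dr":[0,0,0],"grip":0.2},{"slide":[0,0,-0.6],"dr":[0,0,0],"grip":0.2},{"slide":[0,0,-0.6],"dr":[0,0,0],"grip":0.2},{"slide":[0,0,-0.6],"dr":[0,0,0],"grip":0.2},{"slide":[0,0,-0.6],"dr":[0,0,0],"grip":0.2},{"slide":[0,0,-0.4],"dr":[0,0,0],"grip":0.2},{"slide":[0,0.2,0],"dr":[0,0,0],"grip":0.2},{"slide":[0.1,0.5,0],"dr":[0,0,0],"grip":0.2}])

```text
time_s: 4.75
tool_pos: [0.5161, 0.1384, 0.2182]
eef_rot: [-0.001, 1.0, -0.017, 0.001]
contact_force: [0.0, -0.6, -4.0]
opening: 0.0634
grasp_force: 56.6
```

```bash
python3 go.py .605 -.2375 .21 -2.0
```

```text
turn units [-0.003 -0.002  0.002]  shift units after turn [2.55 9.32 0.2 ]  rows>= 10.0 now [0.5161 0.1384 0.2182] t 4.75
```

Call:
servo_tool(commands=[{"slide":[0.2,0.7,0],"dr":[0,0,0],"grip":0.2},{"slide":[0.25,0.85,0],"dr":[0,0,0],"grip":0.2},{"slide":[0.25,0.9,0],"dr":[0,0,0],"grip":0.2},{"slide":[0.25,0.9,0],"dr":[0,0,0],"grip":0.2},{"slide":[0.25,0.9,0],"dr":[0,0,0],"grip":0.2},{"slide":[0.25,0.9,0],"dr":[0,0,0],"grip":0.2},{"slide":[0.25,0.9,0],"dr":[0,0,0],"grip":0.2},{"slide":[0.25,0.9,0],"dr":[0,0,0],"grip":0.2},{"slide":[0.25,0.85,0],"dr":[0,0,0],"grip":0.2},{"slide":[0.2,0.8,0],"dr":[0,0,0],"grip":0.2},{"slide":[0.1,0.5,0],"dr":[0,0,0],"grip":0.2},{"slide":[0,0.1,0],"dr":[0,0,0],"grip":0.2}])

```text
time_s: 5.75
tool_pos: [0.6005, -0.2427, 0.2155]
eef_rot: [0.002, 1.0, -0.023, -0.001]
contact_force: [-0.4, -1.6, -4.1]
opening: 0.0633
grasp_force: 56.4
```

Call:
servo_tool(commands=[{"slide":[0,0,0],"dr":[0,0,0],"grip":0.2},{"slide":[0,0,0],"dr":[0,0,0],"grip":0.2},{"slide":[0,0,0],"dr":[0,0,0],"grip":0.2}])

```text
time_s: 6.0
tool_pos: [0.6021, -0.2338, 0.2166]
eef_rot: [-0.001, 1.0, -0.018, -0.001]
contact_force: [0.3, 1.7, -3.7]
opening: 0.0637
grasp_force: 56.4
```

```bash
python3 - <<'E'
from wr import *
o,c=wrist("w3"); print(o["tool_pos"],o["time_s"])
W=cloud(c);H=hsv(c)
q=((W>(.53,-.31,.025))&(W<(.72,-.15,.07))).all(-1)&(cv2.inRange(H,(105,80,30),(128,255,255))>0);Q=W[q]
r=cv2.minAreaRect((Q[:,:2]*1000).astype(np.float32));print("saddle",len(Q),np.round(r[0],1),np.round(r[1],1),round(r[2],1),np.percentile(Q,[1,99],axis=0))
q=(cv2.inRange(H,(0,150,100),(5,255,255))>0)&(W[...,2]>.02)&(W[...,2]<.06); print("pin",q.sum(),W[q].mean(0))
print("foot");rect({"w":c},(.53,-.31),(.72,-.15),.006,.015,140)
m=cv2.inRange(H,(45,90,30),(90,255,255))>0;Q=W[m&(W[...,2]>.12)]; print("can in hand",len(Q),np.percentile(Q,[1,50,99],axis=0))
E
python3 go.py .605 -.2375 .21 -2.0
```

```text
[ 0.6021 -0.2338  0.2166] 6.0
saddle 2214 [ 618.1 -240.1] [33.8 64.5] 87.8 [[ 0.5864 -0.257   0.0345]
 [ 0.6503 -0.2231  0.0534]]
pin 136 [ 0.6164 -0.2398  0.0388]
foot
   w 6165 [ 613.7 -241.9] [ 90.2 104.2] 87.2
  both [ 613.7 -241.9] [ 90.2 104.2] 87.2
can in hand 8668 [[ 0.5822 -0.2666  0.206 ]
 [ 0.6162 -0.2556  0.238 ]
 [ 0.631  -0.2029  0.2653]]
turn units [-0.002  0.001 -0.001]  shift units after turn [0.07 0.09 0.17]  rows>= 1.0 now [ 0.6024 -0.2337  0.2169] t 6.05
```

View pics/w3.png

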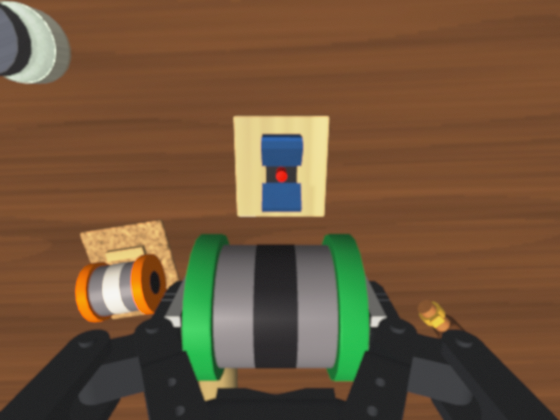

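Call:
servo_tool(commands=[{"slide":[0.2,0.06,0.2],"dr":[0,0,0],"grip":0.2},{"slide":[0.2,0.05,0.4],"dr":[0,0,0],"grip":0.2},{"slide":[0,0,0.6],"dr":[0,0,0],"grip":0.2},{"slide":[0,0,0.6],"dr":[0,0,0],"grip":0.2},{"slide":[0,0,0.6],"dr":[0,0,0],"grip":0.2},{"slide":[0,0,0.4],"dr":[0,0,0],"grip":0.2},{"slide":[0,0,0.3],"dr":[0,0,0],"grip":0.2},{"slide":[0,0,0.2],"dr":[0,0,0],"grip":0.2},{"slide":[0,0,0],"dr":[0,0,0],"grip":0.2},{"slide":[0,0,0],"dr":[0,0,0],"grip":0.2}])

```text
time_s: 6.88
tool_pos: [0.6188, -0.2408, 0.0856]
eef_rot: [0.0, 1.0, -0.019, 0.0]
contact_force: [0.8, 0.0, -3.8]
opening: 0.0637
grasp_force: 56.5
```

Call:
servo_tool(commands=[{"slide":[-0.02,-0.03,0.1],"dr":[0,0,0],"grip":0.2},{"slide":[0,0,0.1],"dr":[0,0,0],"grip":0.2},{"slide":[0,0,0.1],"dr":[0,0,0],"grip":0.2},{"slide":[0,0,0.07],"dr":[0,0,0],"grip":0.2},{"slide":[0,0,0.05],"dr":[0,0,0],"grip":0.2},{"slide":[0,0,0.03],"dr":[0,0,0],"grip":0.2},{"slide":[0,0,0],"dr":[0,0,0],"grip":0.2},{"slide":[0,0,0],"dr":[0,0,0],"grip":0.2}])

```text
time_s: 7.55
tool_pos: [0.6175, -0.2397, 0.0673]
eef_rot: [0.0, 1.0, -0.019, -0.0]
contact_force: [0.3, -0.1, -2.7]
opening: 0.0638
grasp_force: 56.5
```

Call:
servo_tool(commands=[{"slide":[0,0,0.03],"dr":[0,0,0],"grip":0.2},{"slide":[0,0,0.03],"dr":[0,0,0],"grip":0.2},{"slide":[0,0,0],"dr":[0,0,0],"grip":0.2},{"slide":[0,0,0],"dr":[0,0,0],"grip":0.2}])

```text
time_s: 7.88
tool_pos: [0.6177, -0.2398, 0.0655]
eef_rot: [0.0, 1.0, -0.019, 0.0]
contact_force: [-3.2, 0.3, 4.9]
opening: 0.0636
grasp_force: 57.1
```

Call:
servo_tool(commands=[{"slide":[-0.02,0,0],"dr":[0,0,0],"grip":0.5},{"slide":[0,0,0],"dr":[0,0,0],"grip":1},{"slide":[0,0,0],"dr":[0,0,0],"grip":1},{"slide":[0,0,0],"dr":[0,0,0],"grip":1},{"slide":[0,0,0],"dr":[0,0,0],"grip":1},{"slide":[0,0,0],"dr":[0,0,0],"grip":1}])

```text
time_s: 8.38
tool_pos: [0.6169, -0.2397, 0.0649]
eef_rot: [0.0, 1.0, -0.019, 0.0]
contact_force: [0.7, 0.1, -0.0]
opening: 0.0852
grasp_force: 0.0
```

Call:
servo_tool(commands=[{"slide":[0,0,-0.2],"dr":[0,0,0],"grip":1},{"slide":[0,0,-0.5],"dr":[0,0,0],"grip":1},{"slide":[0,0,-0.6],"dr":[0,0,0],"grip":1},{"slide":[0,0,-0.6],"dr":[0,0,0],"grip":1},{"slide":[0,0,-0.6],"dr":[0,0,0],"grip":1},{"slide":[0,0,-0.6],"dr":[0,0,0],"grip":1},{"slide":[0,0,-0.4],"dr":[0,0,0],"grip":1},{"slide":[0,0,0],"dr":[0,0,0],"grip":1},{"slide":[0,0,0],"dr":[0,0,0],"grip":1}])

```text
time_s: 9.13
tool_pos: [0.6173, -0.2398, 0.2062]
eef_rot: [0.0, 1.0, -0.019, 0.001]
contact_force: [-0.3, -0.5, 0.0]
opening: 0.0854
grasp_force: 0.0
```

```bash
python3 - <<'E'
from wr import *
d={}
for n in("scene","side"): d[n]=dict(env.read_camera(n))
o,d["wrist"]=wrist("w4"); pickle.dump(d,open("d1.pkl","wb")); print(o["tool_pos"],o["opening"])
g=((45,90,30),(90,255,255))
for n,c in d.items():
    print(n); 
    for nm,lo,hi in(("cradle",(.55,-.3,.03),(.68,-.18,.13)),("lane",(.44,.1,.05),(.72,.23,.15))):
        try: P=caps(c,*g,lo,hi); print(nm,np.percentile(P,[1,99],axis=0).tolist())
        except Exception as e: print(nm,"none")
f=lambda n,a,b,u,v:cv2.resize(d[n]["frame"][a:b,u:v],(400,400))
cv2.imwrite("pics/c4.png",np.hstack([f("side",160,310,165,315),f("scene",160,310,200,420)])[:,:,::-1])
E
python3 go.py .506 -.0765 .20 8.2
```

```text
[ 0.6161 -0.2394  0.204 ] 0.08536800023719945
scene
pts 203 rect [ 622.7 -239. ] [63.4 51.5] 88.6 zmax 0.09334621385015218
cradle [[0.5995586654007562, -0.27068178214955335, 0.0571412189100158], [0.6484274410159852, -0.20773678893510364, 0.09352908459601594]]
pts 500 rect [546.3 160.9] [ 65.8 117.5] 87.3 zmax 0.1186668099056321
lane [[0.4927842370922418, 0.12711160901176133, 0.05814445900266275], [0.6050347513352898, 0.19319893276262798, 0.11932426175694921]]
side
pts 341 rect [ 616.2 -238. ] [76.9 62.9] 86.1 zmax 0.09070460296975671
cradle [[0.588041815819955, -0.26967539206872054, 0.03293585881595864], [0.644365663189011, -0.20056174292788173, 0.09154458671525761]]
pts 1016 rect [543.  163.5] [ 70.  119.5] 88.6 zmax 0.11736629767501958
lane [[0.4850629327310095, 0.13049724724730644, 0.05445079035582775], [0.5992030010852724, 0.1978729147645489, 0.1180590451445174]]
wrist
pts 1917 rect [ 616.7 -240.4] [63.6 58. ] 87.9 zmax 0.09263777095340248
cradle [[0.5916155813599981, -0.27199499028162616, 0.06624644543027379], [0.6459178465421118, -0.20890443583361118, 0.0928802255832593]]
lane none
turn units [-0.001  0.003 -0.231]  shift units after turn [-2.14 -4.42  0.09]  rows>= 5.0 now [ 0.6159 -0.2394  0.2036] t 9.28
```

View pics/c4.png

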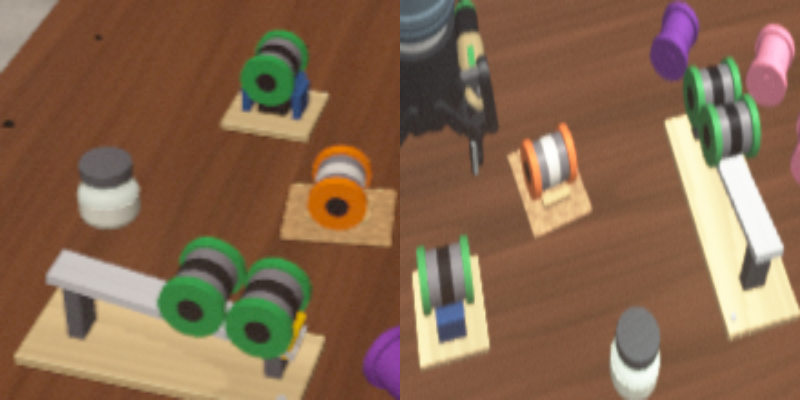

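Canister_1 is seated in the cradle at (275,75), its top at 92.5 mm as it should be. The other two have rolled down to the lip. Next is the orange canister.

Call:
servo_tool(commands=[{"slide":[0,0,0],"dr":[0,0,-0.115],"grip":1},{"slide":[0,0,0],"dr":[0,0,-0.115],"grip":1},{"slide":[-0.35,-0.7,0],"dr":[0,0,0],"grip":1},{"slide":[-0.35,-0.75,0],"dr":[0,0,0],"grip":1},{"slide":[-0.35,-0.75,0],"dr":[0,0,0],"grip":1},{"slide":[-0.35,-0.75,0],"dr":[0,0,0],"grip":1},{"slide":[-0.35,-0.75,0],"dr":[0,0,0],"grip":1},{"slide":[-0.35,-0.7,0],"dr":[0,0,0],"grip":1},{"slide":[0,0,0],"dr":[0,0,0],"grip":1},{"slide":[0,0,0],"dr":[0,0,0],"grip":1},{"slide":[0,0,0],"dr":[0,0,0],"grip":1}])

```text
time_s: 10.2
tool_pos: [0.5087, -0.0778, 0.2044]
eef_rot: [0.0, 0.997, 0.071, -0.0]
contact_force: [0.6, -0.3, -0.8]
opening: 0.0853
grasp_force: 0.0
```

```bash
python3 - <<'E'
from wr import *
o,c=wrist("w5"); print(o["tool_pos"],o["eef_rot"])
P=caps(c,(4,150,100),(18,255,255),(.42,-.18,.03),(.6,.02,.09))
W=cloud(c);m=cv2.inRange(hsv(c),(4,150,100),(18,255,255))>0
k=m&(W[...,2]>.05);Q=W[k];print(np.percentile(Q,[1,50,99],axis=0).tolist())
r=cv2.minAreaRect((Q[:,:2]*1000).astype(np.float32));print(r)
E
python3 go.py .506 -.0765 .039 8
```

```text
[ 0.5087 -0.0778  0.2044] [ 0.0001  0.9975  0.071  -0.0003]
pts 1555 rect [505.7 -76.6] [59.  64.4] 7.7 zmax 0.06665460224640403
[[0.47881206135888593, -0.10960668874076489, 0.050801347273644215], [0.5111603477195898, -0.09727721328812924, 0.06251114561844029], [0.5342864527024409, -0.04313532534951875, 0.06692319979092186]]
((506.4001770019531, -76.50646209716797), (51.28335952758789, 64.26725006103516), 8.178079605102539)
turn units [0.    0.    0.002]  shift units after turn [-0.07 -0.06  4.14]  rows>= 5.0 now [ 0.509  -0.0783  0.2045] t 10.25
```

Call:
servo_tool(commands=[{"slide":[-0.07,-0.04,0.3],"dr":[0,0,0],"grip":1},{"slide":[0,0,0.6],"dr":[0,0,0],"grip":1},{"slide":[0,0,0.7],"dr":[0,0,0],"grip":1},{"slide":[0,0,0.7],"dr":[0,0,0],"grip":1},{"slide":[0,0,0.7],"dr":[0,0,0],"grip":1},{"slide":[0,0,0.6],"dr":[0,0,0],"grip":1},{"slide":[0,0,0.4],"dr":[0,0,0],"grip":1},{"slide":[0,0,0.12],"dr":[0,0,0],"grip":1},{"slide":[0,0,0],"dr":[0,0,0],"grip":1},{"slide":[0,0,0],"dr":[0,0,0],"grip":1}])

```text
time_s: 11.08
tool_pos: [0.5063, -0.0768, 0.0404]
eef_rot: [0.0, 0.998, 0.071, 0.0]
contact_force: [1.1, -0.2, -0.4]
opening: 0.0856
grasp_force: 0.0
```

Call:
servo_tool(commands=[{"slide":[0,0,0],"dr":[0,0,0],"grip":0.2},{"slide":[0,0,0],"dr":[0,0,0],"grip":0.2},{"slide":[0,0,0],"dr":[0,0,0],"grip":0.2},{"slide":[0,0,0],"dr":[0,0,0],"grip":0.2},{"slide":[0,0,0],"dr":[0,0,0],"grip":0.2},{"slide":[0,0,0],"dr":[0,0,0],"grip":0.2}], newtons=50)

```text
time_s: 11.58
tool_pos: [0.5069, -0.0766, 0.0414]
eef_rot: [0.0, 0.997, 0.071, 0.001]
contact_force: [-0.1, -1.4, 7.1]
opening: 0.0636
grasp_force: 54.1
```

Call:
servo_tool(commands=[{"slide":[0,0,-0.2],"dr":[0,0,0],"grip":0.2},{"slide":[0,0,-0.5],"dr":[0,0,0],"grip":0.2},{"slide":[0,0,-0.8],"dr":[0,0,0],"grip":0.2},{"slide":[0,0,-0.8],"dr":[0,0,0],"grip":0.2},{"slide":[0,0,-0.8],"dr":[0,0,0],"grip":0.2},{"slide":[0,0,-0.8],"dr":[0,0,0],"grip":0.2},{"slide":[0,0,-0.8],"dr":[0,0,0],"grip":0.2},{"slide":[0,0,-0.5],"dr":[0,0,0],"grip":0.2},{"slide":[0,0,0],"dr":[0,0,0.08],"grip":0.2},{"slide":[0,0,0],"dr":[0,0,0.08],"grip":0.2},{"slide":[0,0,0],"dr":[0,0,0.07],"grip":0.2},{"slide":[0,0,0],"dr":[0,0,0],"grip":0.2}])

```text
time_s: 12.58
tool_pos: [0.5048, -0.076, 0.2483]
eef_rot: [0.0, 1.0, -0.02, -0.0]
contact_force: [0.6, -0.1, -3.7]
opening: 0.0635
grasp_force: 56.5
```

```bash
python3 go.py .53 .158 .25 -2.1
```

```text
turn units [ 0.     0.001 -0.004]  shift units after turn [ 0.41 -5.87 -0.04]  rows>= 6.0 now [ 0.5048 -0.076   0.2483] t 12.58
```

Call:
servo_tool(commands=[{"slide":[0.05,-0.3,0],"dr":[0,0,0],"grip":0.2},{"slide":[0.05,-0.6,0],"dr":[0,0,0],"grip":0.2},{"slide":[0.05,-0.8,0],"dr":[0,0,0],"grip":0.2},{"slide":[0.05,-0.9,0],"dr":[0,0,0],"grip":0.2},{"slide":[0.05,-0.9,0],"dr":[0,0,0],"grip":0.2},{"slide":[0.05,-0.9,0],"dr":[0,0,0],"grip":0.2},{"slide":[0.05,-0.7,0],"dr":[0,0,0],"grip":0.2},{"slide":[0.05,-0.5,0],"dr":[0,0,0],"grip":0.2},{"slide":[0,-0.27,0],"dr":[0,0,0],"grip":0.2},{"slide":[0,0,0],"dr":[0,0,0],"grip":0.2},{"slide":[0,0,0],"dr":[0,0,0],"grip":0.2},{"slide":[0,0,0],"dr":[0,0,0],"grip":0.2}])

```text
time_s: 13.58
tool_pos: [0.5306, 0.1555, 0.2478]
eef_rot: [0.001, 1.0, -0.02, -0.0]
contact_force: [0.1, -1.3, -3.8]
opening: 0.0639
grasp_force: 56.4
```

Run:
```python
from wr import *
o,c=wrist("w6"); print(o["tool_pos"],o["eef_rot"])
W=cloud(c);H=hsv(c)
Q=caps(c,(45,90,30),(90,255,255),(.44,.1,.06),(.72,.23,.15)); print(np.percentile(Q,[1,99],axis=0).tolist())
for a in np.arange(.54,.61,.006):
    s=Q[(Q[:,0]>=a)&(Q[:,0]<a+.006)]
    if len(s): print(round(a,3),s[:,2].max().round(4),s[:,1].min().round(4),s[:,1].max().round(4))
# track surface
t=(H[...,1]<60)&(W[...,0]>.60)&(W[...,0]<.73)&(W[...,1]>.12)&(W[...,1]<.2)&(W[...,2]>.06)&(W[...,2]<.1)
T=W[t]
for a in np.arange(.60,.72,.015):
    s=T[(T[:,0]>=a)&(T[:,0]<a+.015)]
    if len(s)>10: print("track",round(a,3),len(s),np.percentile(s[:,1],[1,99]).round(4),np.percentile(s[:,1],[1,99]).mean().round(4),np.median(s[:,2]).round(4))
print("track end",np.percentile(T[:,0],[1,99.5]))
m=cv2.inRange(H,(4,150,100),(18,255,255))>0;Q=W[m&(W[...,2]>.17)];print("held",np.percentile(Q,[1,50,99],axis=0).tolist())
```

```text
[0.5306 0.1555 0.2478] [ 0.0009  0.9998 -0.0202 -0.0003]
pts 3276 rect [544.3 160.1] [ 64.1 114. ] 87.7 zmax 0.11936216773645544
[[0.4957665740286683, 0.12794749828599658, 0.08950407592115282], [0.6008231968325921, 0.19250141420708344, 0.11962548899615755]]
0.54 0.1037 0.1298 0.1919
0.546 0.1121 0.1289 0.191
0.552 0.1162 0.1284 0.1915
0.558 0.1187 0.1285 0.1912
0.564 0.1213 0.128 0.1908
0.57 0.1211 0.1279 0.1911
0.576 0.1212 0.1277 0.1905
0.582 0.119 0.1273 0.19
0.588 0.1168 0.1272 0.1901
0.594 0.1108 0.1274 0.1896
0.6 0.1031 0.1281 0.1893
track 0.6 799 [0.1398 0.1754] 0.1576 0.0693
track 0.615 860 [0.1395 0.1749] 0.1572 0.0717
track 0.63 922 [0.1392 0.1744] 0.1568 0.074
track 0.645 998 [0.1388 0.1738] 0.1563 0.0764
track 0.66 1097 [0.1378 0.1733] 0.1555 0.0789
track 0.675 369 [0.1376 0.1731] 0.1554 0.0804
track end [0.601  0.6795]
held [[0.5101311471473396, 0.12232761078143264, 0.23401381408058164], [0.5441817229390906, 0.1335211303811576, 0.2675129104369946], [0.5597100434885138, 0.18643099002993835, 0.2762022308275015]]
```

View pics/w6.png

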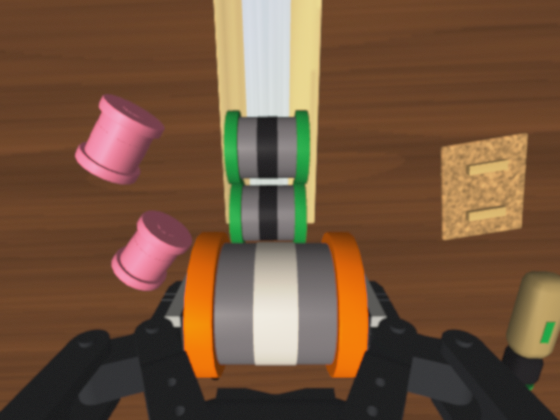

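```bash
python3 go.py .6415 .1575 .125 -2.2
```

```text
turn units [ 0.002  0.001 -0.003]  shift units after turn [ 2.77 -0.16  3.07]  rows>= 5.0 now [0.5307 0.1554 0.2479] t 13.63
```

Call:
servo_tool(commands=[{"slide":[0.2,-0.02,0],"dr":[0,0,0],"grip":0.2},{"slide":[0.45,-0.03,0],"dr":[0,0,0],"grip":0.2},{"slide":[0.6,-0.03,0],"dr":[0,0,0],"grip":0.2},{"slide":[0.6,-0.03,0],"dr":[0,0,0],"grip":0.2},{"slide":[0.6,-0.03,0.2],"dr":[0,0,0],"grip":0.2},{"slide":[0.32,-0.02,0.5],"dr":[0,0,0],"grip":0.2},{"slide":[0,0,0.6],"dr":[0,0,0],"grip":0.2},{"slide":[0,0,0.6],"dr":[0,0,0],"grip":0.2},{"slide":[0,0,0.5],"dr":[0,0,0],"grip":0.2},{"slide":[0,0,0.3],"dr":[0,0,0],"grip":0.2},{"slide":[0,0,0],"dr":[0,0,0],"grip":0.2},{"slide":[0,0,0],"dr":[0,0,0],"grip":0.2}])

```text
time_s: 14.63
tool_pos: [0.642, 0.1594, 0.1401]
eef_rot: [0.0, 1.0, -0.02, -0.0]
contact_force: [-0.1, -0.5, -2.1]
opening: 0.0635
grasp_force: 56.3
```

Call:
servo_tool(commands=[{"slide":[0,0,0],"dr":[0,0,0],"grip":0.2},{"slide":[0,0,0],"dr":[0,0,0],"grip":0.2},{"slide":[0,0,0],"dr":[0,0,0],"grip":0.2}])

```text
time_s: 14.88
tool_pos: [0.6425, 0.1603, 0.1416]
eef_rot: [-0.0, 1.0, -0.019, 0.001]
contact_force: [-0.0, -0.0, -2.6]
opening: 0.0635
grasp_force: 56.3
```

```bash
python3 - <<'E'
from plant import env
o=env.observe();print(o["tool_pos"],o["contact_force"])
E
python3 go.py .6415 .1575 .108 -2.2
```

```text
[0.64254924 0.16025845 0.14160551] [-0.02748052 -0.04925405 -2.62373852]
turn units [-0.001 -0.003 -0.   ]  shift units after turn [-0.02  0.07  0.84]  rows>= 1.0 now [0.6425 0.1603 0.1416] t 14.88
```

Call:
servo_tool(commands=[{"slide":[-0.02,0.07,0.2],"dr":[0,0,0],"grip":0.2},{"slide":[0,0,0.2],"dr":[0,0,0],"grip":0.2},{"slide":[0,0,0.2],"dr":[0,0,0],"grip":0.2},{"slide":[0,0,0.15],"dr":[0,0,0],"grip":0.2},{"slide":[0,0,0.09],"dr":[0,0,0],"grip":0.2},{"slide":[0,0,0],"dr":[0,0,0],"grip":0.2},{"slide":[0,0,0],"dr":[0,0,0],"grip":0.2},{"slide":[0,0,0],"dr":[0,0,0],"grip":0.2}])

```text
time_s: 15.55
tool_pos: [0.6409, 0.1574, 0.1066]
eef_rot: [-0.0, 1.0, -0.019, 0.0]
contact_force: [0.5, -0.2, -2.4]
opening: 0.0634
grasp_force: 56.6
```

Call:
servo_tool(commands=[{"slide":[0,0,0.025],"dr":[0,0,0],"grip":0.2},{"slide":[0,0,0.025],"dr":[0,0,0],"grip":0.2},{"slide":[0,0,0],"dr":[0,0,0],"grip":0.2},{"slide":[0,0,0],"dr":[0,0,0],"grip":0.2}])

```text
time_s: 15.88
tool_pos: [0.641, 0.1574, 0.1049]
eef_rot: [-0.0, 1.0, -0.019, 0.0]
contact_force: [-0.9, 0.6, 0.8]
opening: 0.0638
grasp_force: 56.6
```

Call:
servo_tool(commands=[{"slide":[0,0,0],"dr":[0,0,0],"grip":0.55},{"slide":[0,0,0],"dr":[0,0,0],"grip":0.7},{"slide":[0,0,0],"dr":[0,0,0],"grip":1},{"slide":[0,0,0],"dr":[0,0,0],"grip":1},{"slide":[0,0,0],"dr":[0,0,0],"grip":1},{"slide":[0,0,0],"dr":[0,0,0],"grip":1},{"slide":[0,0,0],"dr":[0,0,0],"grip":1}])

```text
time_s: 16.47
tool_pos: [0.6407, 0.1572, 0.1045]
eef_rot: [0.0, 1.0, -0.019, -0.0]
contact_force: [-0.9, 0.5, -0.2]
opening: 0.0856
grasp_force: 0.0
```

Call:
servo_tool(commands=[{"slide":[0,0,-0.2],"dr":[0,0,0],"grip":1},{"slide":[0,0,-0.5],"dr":[0,0,0],"grip":1},{"slide":[0,0,-0.7],"dr":[0,0,0],"grip":1},{"slide":[0,0,-0.7],"dr":[0,0,0],"grip":1},{"slide":[-0.3,0,-0.7],"dr":[0,0,0],"grip":1},{"slide":[-0.6,0,-0.5],"dr":[0,0,0],"grip":1},{"slide":[-0.6,0,-0.3],"dr":[0,0,0],"grip":1},{"slide":[-0.3,0,0],"dr":[0,0,0],"grip":1},{"slide":[0,0,0],"dr":[0,0,0],"grip":1},{"slide":[0,0,0],"dr":[0,0,0],"grip":1},{"slide":[0,0,0],"dr":[0,0,0],"grip":1}])

```text
time_s: 17.38
tool_pos: [0.5696, 0.1596, 0.2485]
eef_rot: [0.0, 1.0, -0.02, 0.0]
contact_force: [0.4, 0.5, -0.2]
opening: 0.0854
grasp_force: 0.0
```

Run:
```python
from wr import *
o,w=wrist("w7"); d={n:dict(env.read_camera(n)) for n in("side","scene")}; d["w"]=w; print(o["tool_pos"],o["time_s"])
for n,c in d.items():
    print(n)
    for nm,a,b,lo,hi in(("green",(45,90,30),(90,255,255),(.44,.1,.06),(.72,.23,.15)),("orange",(4,150,100),(18,255,255),(.55,.1,.06),(.72,.23,.15)),("cradle",(45,90,30),(90,255,255),(.55,-.3,.03),(.68,-.18,.13))):
        try: P=caps(c,a,b,lo,hi); print(nm,np.percentile(P,[1,99],axis=0).round(4).tolist())
        except Exception: print(nm,"none")
f=lambda n,a,b,u,v:cv2.resize(d[n]["frame"][a:b,u:v],(400,400))
cv2.imwrite("pics/c7.png",np.hstack([f("side",170,320,165,315),cv2.resize(w["frame"],(400,400))])[:,:,::-1])
```

```text
[0.5696 0.1596 0.2485] 17.3833
side
pts 987 rect [542.5 163.3] [ 69.2 118.5] 87.9 zmax 0.11773756189204178
green [[0.4846, 0.1304, 0.061], [0.599, 0.1978, 0.1186]]
pts 514 rect [630.2 159.7] [71.  58.8] 88.1 zmax 0.1271629026580183
orange [[0.602, 0.1278, 0.0698], [0.6584, 0.1939, 0.1278]]
pts 340 rect [ 617.1 -236.7] [73.8 59.4] 88.7 zmax 0.09174572150242898
cradle [[0.5882, -0.2708, 0.0336], [0.6436, -0.2013, 0.0925]]
scene
pts 448 rect [550.  161.1] [ 65.8 117.7] 87.9 zmax 0.11914813385264188
green [[0.4942, 0.1271, 0.0623], [0.6013, 0.194, 0.1194]]
pts 300 rect [635.9 158.1] [66.6 57.4] 87.2 zmax 0.12890234761336367
orange [[0.6079, 0.125, 0.076], [0.6651, 0.1905, 0.1293]]
pts 201 rect [ 623.7 -239. ] [63.7 48.5] 89.3 zmax 0.093679109351817
cradle [[0.5997, -0.2707, 0.0553], [0.648, -0.2076, 0.0944]]
w
pts 2906 rect [543.9 160.1] [ 64.  113.5] 87.8 zmax 0.11926439416753216
green [[0.4931, 0.1279, 0.0912], [0.6001, 0.1925, 0.1195]]
pts 2257 rect [631.6 157.1] [63.8 59.1] 87.4 zmax 0.1289786988124085
orange [[0.6035, 0.1253, 0.1039], [0.6603, 0.1887, 0.1292]]
cradle none
```

View pics/c7.png

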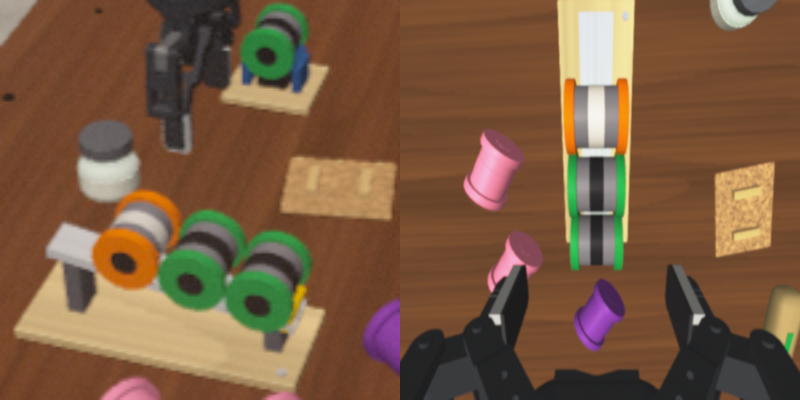

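The orange canister is at (135,245) behind the two green ones, touching the queue at x≈0.632, with its caps straddling the track. The cradle canister is still seated and the arm is clear, so I'm handing the job in.

```bash
python3 -c "
from plant import env
print(env.job_done())"
```

```text
the job is handed in; nothing more can be done
None
```

The job is handed in at about 17 s of the 69 s: the oldest green canister is seated in the cradle at the height that holds the pin down, the new orange-capped one rests in the lane behind the other two with all caps straddling the track, and I touched none of the bystanders or look-alikes.

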